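Power up the bench tester, arm it and hold its test button

TASK

Start a test on the bench tester, pressing with the fingertips. First switch on the white switch box by pressing down the raised half of its red rocker, then press the tester's blue latching button fully in so that it stays in, and last press the green spring button fully down and keep holding it: the program finishes while still holding it down. Leave the red button alone, never press blue before the rocker is on or green before blue is in, and do not shift or pick up the things lying about.

Things in the scene. Friction and masses are not known exactly. Their poses are not given: they have to be found in the camera images.
- rocker (a joint): Red two-position rocker, 24 x 42 mm, in the top of a white switch box (64 x 92 x 36 mm, fixed on the desk, cable gland at the back). Hinge, rad: 0 = off, 0.36 = fully on (stop). About 2 N moves it; it stays where it is left.
- rocker_press (a point): Point on the raised half of the rocker when off, to be pressed down; 49.5 mm above the desk, 15 mm from the hinge line. Fixed to the box (does not sink). Axes of the box: z up, y along the rocker from its raised half to its level half, x along the hinge line. The raised half slopes from 44 mm at the hinge to 51 mm at its end; fully pressed it lies level at 44 mm. The box top round it is at 39 mm.
- tester: Grey instrument case, 100 x 200 x 45 mm, fixed on the green workbench, whose top is 5 mm below z = 0; origin at the centre of its underside, z up, y along its long side. Three buttons stand on its dark top in a row along its y axis, 60 mm apart, in any order of colour: black 44 mm square housings 12 mm high, each with a round 30 mm button standing 14 mm above it when out.
- blue_top (a point): Centre of the top face of the blue button, moves with it; about 71 mm above the workbench when out, z up.
- blue (a joint): Blue latching button, m pressed in: 0 = out, 0.007 = fully in. About 3 N moves it; it stays where it is left and does not spring back.
- green_top (a point): Centre of the top face of the green button, moves with it; about 71 mm above the workbench when out, z up.
- green (a joint): Green spring button, m pressed: 0 = out, 0.007 = fully down. Needs about 2 N to start and 5 N at the bottom; springs back when let go.
- red_top (a point): Centre of the top face of the red button (same shape and spring as the green one), which is to be left alone.
- red (a joint): Red spring button, m pressed: 0 = out, 0.007 = fully down.
- downlight: Loose round LED downlight, white ring 108 mm, 37 mm high, on the desk behind the switch box; origin at the centre of its underside.
- tin: Loose yellow-lidded tin, 50 mm across, 25 mm high, on the bench nearer the robot than the tester; origin at the centre of its underside.
- terminal: Loose small grey terminal block, 22 x 26 x 22 mm, on the bench nearer the robot than the tester; origin at the centre of its underside.
- wick: Loose flat red spool, 41 mm across, 10 mm high, with a short copper tail, on the desk left of the switch box, near the desk's front edge; origin on its underside, 17 mm from the spool's centre, z up.

How it is judged:
By the outcome, as a careful person would: the job done as asked, in the order asked, and still so for the second after the job is handed in, while the arm keeps its last pose, push and grip.
It also fails if it takes over 38 s, if anything falls off the work surface, if the arm or the gripper's body presses on something with over 40 N, if the wrist force passes 120 N, or if a joint passes its speed limit or range.

ROBOT

A 7-joint arm with a two-finger parallel gripper is mounted at the origin on a cart in front of the work surface, level with it; the furniture and walls round the work are solid. World frame = base frame: x ahead of the robot, y to its left, z up, the work surface at z = 0. Lengths are in m, angles in rad, forces in N, time in s.
With the tool pointing down it reaches from about 0.35 to 0.9 m from the base axis. Payload 8.1 kg.
Tool frame: the origin (TCP) lies midway between the tips of the shut fingers; the grasp point (between the pads) lies 19 mm behind it; z points along the fingers, y is the line along which they close (so a half turn about z gives the same grasp; the last joint's range is limited). The gripper opens to 92 mm and grips with 3 to 60 N. Pads are 19 mm wide; open, the fingers measure 130 mm over their backs; the gripper's body (75 mm by 190 mm) begins 47 mm behind the grasp point.
Start: joints at [-1.433, 0.434, 0.025, 1.573, -0.012, 1.134, -0.075], TCP at [0.149, 0.607, 0.227] pointing down, gripper open.
Joint ranges: [-2.62, 2.62], [-0.44, 2.09], [-1.27, 1.32], [0.08, 2.57], [-1.32, 4.46], [0.12, 2], [-2.74, 2.74]. Speed limits (rad/s): [2.22, 2.22, 3.01, 3.01, 3.14, 3.14, 3.14].

INTERFACE

Orientations are given as a unit quaternion [w, x, y, z].
In Python, from station import get_state, snapshot, camera_info, sign_off gives the robot as it stands.
- The arm moves only by the tool drive_tool, never from a script. Its argument "plan" is a list of rows, each a list of 7 numbers: the opening in per cent of the stroke, from 0 (shut) to 100 (fully open), then the shift along the world's x, y, z in mm, then the turn, a rotation vector about the world's x, y, z in degrees. A call has exactly 10 rows; each row is the pose to reach, as a shift and turn from the pose commanded when the call began; what a row does not reach only later rows make up. A row lasts 1/10 s, in which the tool goes at most 50 mm and 8.59 degrees, less where a joint would pass 70% of its speed; a pose out of reach is approached as far as the arm can. A call with a gripper value outside its range is refused whole. The fingers move at their own pace and stop on an object; "newtons" is the grip in N (left out, the last holds). Time passes only in rows, so rows that repeat a pose let the fingers close, or fill a call up. It gives the time, the measured TCP pose, the force, the opening and the grip force at its end, in the units of the state.
- get_state(): the state, without advancing time (a new reading comes with each control period).
- snapshot(name): name is "scene" or "top" or "wrist"; returns (picture, depth): 384x512x3 uint8, red, green, blue; 384x512 float32, m along the optical axis (not along the pixel's ray), 0 where there is no reading.
- camera_info(name): a dict with "K" (3x3 intrinsics, pixels), "camera_from_world" (4x4, takes a point from world to camera coordinates). Camera axes: x right, y down, z forward; pixel columns grow to the right and rows downward; lengths in m; the calibration is good to about 2 mm. A picture is of the moment at which its call begins: read the wrist's pose just before it. camera_info takes no time and is no camera call; for the wrist camera it gives the pose at the moment of the call.
- sign_off(): hands the job in; it is judged then, once.
The state is a dict: "clock": time; "qpos": joint angles; "joint_vel": joint speeds; "joint_efforts": joint torques, N m; "tool_pos": TCP position; "orientation": TCP orientation; "contact_force": force on the tool from outside, world axes, zero at the start; "wrist_torque": the same for the moment, N m; "width": finger opening in m; "gripper_force": force on a finger pad.
Only numpy, scipy, OpenCV 4.12 (cv2) and the standard library are available. Lean on these libraries where they do the work, as an engineer would, in place of code of your own. Each camera call takes 0.05 s, during which the arm holds its last target. There are 200 camera calls.

## Working session

There is one attempt and no reset: what is moved stays moved. The work goes in short steps, Python scripts to look and compute and a tool call to move; the robot and the scene stay as the last step left them, time stands still between calls to the robot, and variables do not carry over. Pictures are saved under pics/ and viewed, at most 10 in all, crops included, and the job is handed in when it is done.

Besides the shell and the picture viewer there is one more tool, called by a JSON object that holds its "method" and its "body", one argument or row to a line. drive_tool: Moves the arm, as the interface text tells. Its arguments: {"type":"object","properties":{"plan":{"type":"array","items":{"type":"array","items":{"type":"number"}}},"newtons":{"type":"number"}},"required":["plan"]}

```bash
mkdir -p pics; ls
cat > h.py <<'E'
import numpy as np, cv2
from station import *
def shot(n):
    i=camera_info(n); p,d=snapshot(n); return p,d,np.array(i["K"]),np.array(i["camera_from_world"])
def world(u,v,z,K,T):  # pixel + depth
    c=np.linalg.inv(K)@np.array([u,v,1.])*z
    return np.linalg.inv(T)[:3]@np.append(c,1)
def plane(u,v,h,K,T):
    R=T[:3,:3].T; o=-R@T[:3,3]; r=R@np.linalg.inv(K)@np.array([u,v,1.])
    return o+r*(h-o[2])/r[2]
E
python3 - <<'E'
from h import *
s=get_state(); print(s)
o=[]
for n in("scene","top"):
    p,d,K,T=shot(n); np.savez(n+"0.npz",p=p,d=d,K=K,T=T); o.append(p)
    print(n,K[0],K[1],(-T[:3,:3].T@T[:3,3]))
for n,p in zip(("scene","top"),o): cv2.imwrite(f"pics/{n}0.png",p[:,:,::-1])
E
```

```text
pics
{'clock': 0.0, 'qpos': array([-1.43258699,  0.43524311,  0.02498093,  1.57411511, -0.01158945,
        1.13396609, -0.07507678]), 'joint_vel': array([ 5.29227212e-04,  1.74221417e-04,  8.32952413e-04, -8.02632375e-04,
       -1.45343827e-03, -3.52578142e-05, -2.19745945e-04]), 'joint_efforts': array([-2.76433993e-04, -6.67846942e+01,  9.84952748e-01, -3.14472628e+01,
       -6.03950769e-02,  4.26411512e-02,  1.73459803e-04]), 'tool_pos': array([0.14899733, 0.60645352, 0.22592559]), 'orientation': array([-1.67303402e-05,  1.20138496e-01,  9.92756824e-01, -7.93233765e-04]), 'contact_force': array([0.75978175, 0.22117086, 0.06153148]), 'wrist_torque': array([-0.01277507, -0.0186325 ,  0.06240304]), 'gripper_force': 0.0, 'width': 0.09182500257739534}
scene [442.95548484   0.         252.65914511] [  0.         442.95548484 184.25097328] [-0.13333456 -0.89404518  0.68059056]
top [413.25709218   0.         248.78216353] [  0.         413.25709218 200.61267125] [ 0.31934533 -0.221693    1.01363834]
```

View pics/scene0.png

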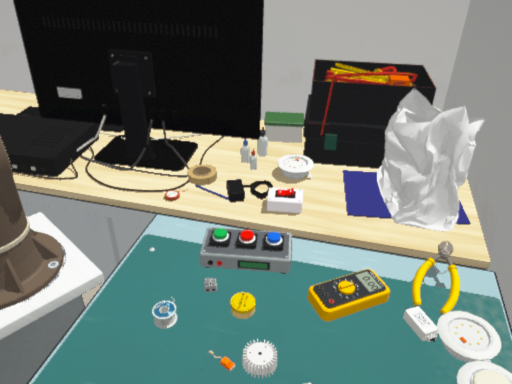

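View pics/top0.png

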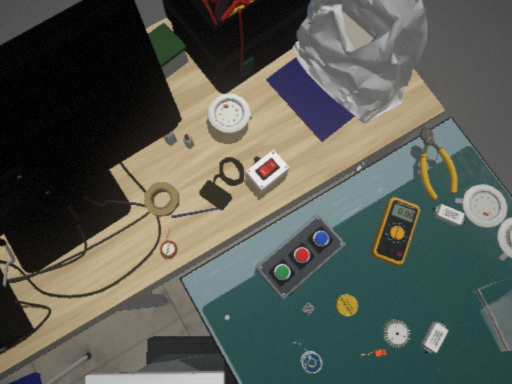

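The scene picture shows the rocker at (286,193) and the buttons green (220,234), red (247,237) and blue (274,240). In the top picture the rocker is at (267,170), green at (282,272), red at (302,255) and blue at (321,238). Next I'll measure them.

Run:
```python
from h import *
seeds={"scene":dict(rock=(286,193),green=(220,234),red=(247,237),blue=(274,240)),
"top":dict(rock=(267,170),green=(282,272),red=(302,255),blue=(321,238))}
for n in seeds:
    f=np.load(n+"0.npz"); p,d,K,T=f["p"],f["d"],f["K"],f["T"]
    hsv=cv2.cvtColor(p,cv2.COLOR_RGB2HSV); H,S,V=[hsv[...,i].astype(int) for i in range(3)]
    for k,(u,v) in seeds[n].items():
        hue=dict(rock=0,red=0,green=68,blue=112)[k]
        m=(np.minimum(abs(H-hue),180-abs(H-hue))<14)&(S>130)&(V>80)
        w=np.zeros_like(m); r=14; w[v-r:v+r,u-r:u+r]=1; m&=w>0
        y,x=np.nonzero(m); P=np.array([world(a,b,d[b,a],K,T) for a,b in zip(x,y)])
        c=(x.mean(),y.mean()); z=np.percentile(P[:,2],[5,50,95])
        t=P[P[:,2]>np.percentile(P[:,2],90)-.006]
        print(n,k,len(x),np.round(c,1),"z",z.round(4),"med",np.median(P,0).round(4),"plane",plane(*c,.066 if k!="rock" else .046,K,T).round(4), "toppts",(t.min(0)/2+t.max(0)/2).round(4))
        if k=="rock": 
            print(cv2.minAreaRect(np.c_[x,y].astype(np.float32)))
            A=np.c_[P[:,:2]-P[:,:2].mean(0),np.ones(len(P))]; print("slope",np.linalg.lstsq(A,P[:,2],rcond=None)[0]); q=P[:,:2]-P[:,:2].mean(0); print(np.linalg.eigh(q.T@q))
    # big crop
    u,v=seeds[n]["rock"]; cv2.imwrite(f"pics/{n}rock.png",cv2.resize(p[v-25:v+25,u-25:u+25,::-1],(400,400),interpolation=cv2.INTER_NEAREST))
a,b=cv2.imread("pics/scenerock.png"),cv2.imread("pics/toprock.png"); cv2.imwrite("pics/rk.png",np.hstack([a,b]))
f=np.load("top0.npz")
for u,v in((347,305),(307,309),(229,116),(168,249),(252,172),(300,230)): print(u,v,world(u,v,f["d"][v,u],f["K"],f["T"]).round(3))
```

```text
scene rock 99 [285.1 192.4] z [0.039  0.0447 0.0507] med [ 0.6226 -0.2736  0.0447] plane [ 0.6216 -0.2757  0.046 ] toppts [ 0.6262 -0.2762  0.0484]
((284.91998291015625, 192.44000244140625), (6.788225173950195, 16.404878616333008), 81.8698959350586)
slope [ 0.11103833 -0.10885633  0.04496622]
EighResult(eigenvalues=array([0.00530924, 0.01537091]), eigenvectors=array([[-0.80225685, -0.59697902],
       [-0.59697902,  0.80225685]]))
scene green 104 [219.9 233.1] z [0.0598 0.0647 0.067 ] med [ 0.3704 -0.3017  0.0647] plane [ 0.3699 -0.3024  0.066 ] toppts [ 0.1271 -0.5894  0.3706]
scene red 119 [246.4 234.8] z [0.0579 0.0643 0.0669] med [ 0.4089 -0.3469  0.0643] plane [ 0.4074 -0.3481  0.066 ] toppts [ 0.4108 -0.3442  0.0642]
scene blue 116 [273.3 236.7] z [0.0582 0.0646 0.0666] med [ 0.447  -0.3925  0.0646] plane [ 0.445  -0.3941  0.066 ] toppts [ 0.448  -0.3909  0.0641]
top rock 166 [267.3 167.9] z [0.0411 0.0457 0.0518] med [ 0.6244 -0.2693  0.0457] plane [ 0.6244 -0.2697  0.046 ] toppts [ 0.6263 -0.2701  0.0501]
((267.25, 167.75), (9.899494171142578, 17.677669525146484), 45.0)
slope [ 0.11579764 -0.11669144  0.04609554]
EighResult(eigenvalues=array([0.0087366 , 0.02525868]), eigenvectors=array([[-0.75705033, -0.65335656],
       [-0.65335656,  0.75705033]]))
top green 104 [282.1 271.7] z [0.0635 0.0661 0.0691] med [ 0.3714 -0.2959  0.0661] plane [ 0.372  -0.2959  0.066 ] toppts [ 0.3724 -0.2958  0.0661]
top red 118 [301.7 254.6] z [0.0635 0.066  0.069 ] med [ 0.4091 -0.3421  0.066 ] plane [ 0.4098 -0.342   0.066 ] toppts [ 0.4102 -0.3419  0.0667]
top blue 117 [321.3 237.6] z [0.0632 0.0659 0.0688] med [ 0.4474 -0.3886  0.0659] plane [ 0.4481 -0.3889  0.066 ] toppts [ 0.3904 -0.3118  0.5379]
347 305 [ 0.296 -0.448  0.019]
307 309 [ 0.288 -0.356  0.012]
229 116 [ 0.769 -0.176  0.032]
168 249 [ 0.433 -0.026  0.012]
252 172 [ 0.617 -0.232  0.037]
300 230 [ 0.47  -0.343  0.043]
```

View pics/rk.png

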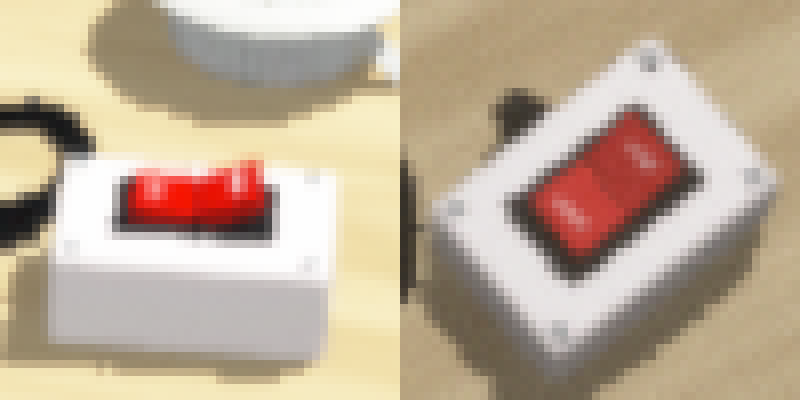

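The right-hand half (+x, −y) of the rocker is the raised one. Next I'll check how tall things are along the arm's path.

Run:
```python
from h import *
g={}
for n in("scene","top"):
    f=np.load(n+"0.npz"); K,T,d=f["K"],f["T"],f["d"]
    v,u=np.mgrid[0:384,0:512]; c=np.linalg.inv(K)@np.stack([u.ravel(),v.ravel(),np.ones(u.size)])*d.ravel()
    R=T[:3,:3].T; P=(R@(c-T[:3,3:])).T[d.ravel()>0]
    for x,y,z in P:
        k=(int(np.floor(x/.08)),int(np.floor(y/.08))); g[k]=max(g.get(k,-9),z)
print("rows x, cols y(cm)",[8*j for j in range(8,-9,-1)])
for i in range(14,-2,-1): print(f"{i*8:4d}",*[f"{100*g[(i,j)]:4.0f}" if (i,j) in g else "   ." for j in range(8,-9,-1)])
```

```text
rows x, cols y(cm) [64, 56, 48, 40, 32, 24, 16, 8, 0, -8, -16, -24, -32, -40, -48, -56, -64]
 112    .    .    .    .    .    .    .    .    .    .    .   26   27   26    .   41   38
 104    .    .    .    .    .    .    .    .    1   26   26   27   27   27   26    .   35
  96    .    .    .    .    .    .   -0    0    8   26   27   27   27   26   26   24   28
  88    .    .    .    .    .    .    .    7    8   22   27   29   27   26   29   25   26
  80    .    .    .    .    .    .    .    0    7    6   27   29   10    2   25   30   31
  72    .    .    .    .    .    0    1    1   52   52    4    4    1    1    3   16   17
  64    .    .    .    .    0    1    1   52   52   52    5    2    5    1    1    1    1
  56    .    .    .    2    0    2   47   52   50    3    4    4    6    4    1    0    0
  48    .    .    2    2    9   47   47   44    5    3    4    3    1    5    4    3    3
  40    .  -76    7   46   46   46   32    2    1    2    1    1    6    7    7    3    4
  32    .    7   45   46   43    7    1    1    1    1   -0    4    7    7    4    3    3
  24    7    7    7    7    8    8    1    1    0   -1    0    0    4    2    3    3    3
  16    .    7    7    8    7    8    1  -65  -66  -65    0    0    0    3    1    3    3
   8  -75  -75  -31  -30    0  -75   -0    1    4    5    2    0    0    3    0    0    0
   0  -75  -75  -33  -30  -75  -75  -66    .    .   32   29    0   -0   -0   -0    .    .
  -8    .  -75  -76  -76    .    .    .    .    .   11    7    0   -0   -0    .    .    .
```

Run:
```python
from h import *
f=np.load("top0.npz"); K,T,d=f["K"],f["T"],f["d"]
v,u=np.mgrid[0:384,0:512]; c=np.linalg.inv(K)@np.stack([u.ravel(),v.ravel(),np.ones(u.size)])*d.ravel()
P=(T[:3,:3].T@(c-T[:3,3:])).T[d.ravel()>0]
M=P[(P[:,2]>.15)&(P[:,1]>-.12)&(P[:,0]>.2)&(P[:,0]<.8)]
for lo in(.15,.25,.35,.45,.5):
    m=M[(M[:,2]>lo)&(M[:,2]<lo+.1)]
    if len(m)>20: print(lo,len(m)); [print("  y",y,"min/max x",m[abs(m[:,1]-y)<.02][:,0].min().round(3),m[abs(m[:,1]-y)<.02][:,0].max().round(3)) for y in(-.05,.05,.15,.25,.35,.45,.52) if (abs(m[:,1]-y)<.02).sum()>3]
```

```text
0.15 4780
  y -0.05 min/max x 0.682 0.741
  y 0.05 min/max x 0.606 0.635
  y 0.15 min/max x 0.513 0.571
0.25 6980
  y -0.05 min/max x 0.686 0.744
  y 0.05 min/max x 0.607 0.639
  y 0.15 min/max x 0.53 0.574
0.35 7430
  y -0.05 min/max x 0.691 0.749
  y 0.05 min/max x 0.612 0.647
  y 0.15 min/max x 0.547 0.582
0.45 9223
  y -0.05 min/max x 0.694 0.75
  y 0.05 min/max x 0.62 0.711
  y 0.15 min/max x 0.574 0.59
0.5 3703
  y -0.05 min/max x 0.707 0.736
  y 0.05 min/max x 0.643 0.711
```

{"method": "drive_tool", "body": {
  "plan": [
    [0,0,-40,0,0,0,8],
    [0,0,-85,0,0,0,16],
    [0,0,-130,0,0,0,24],
    [0,0,-170,0,0,0,32],
    [0,15,-200,0,0,0,40],
    [0,45,-240,0,0,0,45],
    [0,80,-280,0,0,0,45],
    [0,112,-320,0,0,0,45],
    [0,140,-365,0,0,0,45],
    [0,165,-405,0,0,0,45]
  ],
  "newtons": 20
}}

```text
clock: 1.1
tool_pos: [0.3124, 0.2038, 0.2268]
orientation: [0.0, -0.269, 0.963, 0.0]
contact_force: [1.5, 1.1, -0.4]
width: 0.0165
gripper_force: 0.0
```

{"method": "drive_tool", "body": {
  "plan": [
    [0,10,-45,0,0,0,0],
    [0,20,-92,0,0,0,0],
    [0,30,-140,0,0,0,0],
    [0,45,-186,0,0,0,0],
    [0,60,-232,0,0,0,-8],
    [0,85,-274,0,0,0,-16],
    [0,115,-312,0,0,0,-24],
    [0,146,-348,0,0,0,-32],
    [0,178,-383,0,0,0,-40],
    [0,210,-415,0,0,0,-48]
  ]
}}

```text
clock: 2.1
tool_pos: [0.5226, -0.211, 0.2264]
orientation: [-0.0, 0.149, 0.989, -0.0]
contact_force: [0.0, 0.1, 0.8]
width: 0.0006
gripper_force: 0.0
```

{"method": "drive_tool", "body": {
  "plan": [
    [0,25,-15,0,0,0,-8],
    [0,55,-35,0,0,0,-16],
    [0,85,-55,-10,0,0,-24],
    [0,100,-64,-30,0,0,-32],
    [0,109,-69,-55,0,0,-33],
    [0,109,-69,-85,0,0,-33],
    [0,109,-69,-110,0,0,-33],
    [0,109,-69,-125,0,0,-33],
    [0,109,-69,-125,0,0,-33],
    [0,109,-69,-125,0,0,-33]
  ]
}}

```text
clock: 3.1
tool_pos: [0.6309, -0.2785, 0.1025]
orientation: [0.0, 0.421, 0.907, -0.0]
contact_force: [-0.1, 0.6, -0.5]
width: 0.0001
gripper_force: 0.0
```

Run:
```python
from h import *
s=get_state(); print(s["tool_pos"],s["orientation"],s["contact_force"])
p,d,K,T=shot("wrist"); a=p[:,:,::-1]
q=shot("top"); b=q[0][100:260,190:403,::-1]
tp=s["tool_pos"]
for z in (.05,tp[2]):
    X=T@[tp[0],tp[1],z,1]; w=K@X[:3]; print(w[:2]/w[2])
hsv=cv2.cvtColor(p,cv2.COLOR_RGB2HSV); H,S,V=[hsv[...,i].astype(int) for i in range(3)]
m=(np.minimum(H,180-H)<12)&(S>140)&(V>70)
n,l,st,c=cv2.connectedComponentsWithStats(m.astype(np.uint8))
for i in range(1,n):
    if st[i,4]>150:
        y,x=np.nonzero(l==i); P=np.array([world(e,f,d[f,e],K,T) for e,f in zip(x,y)]); print(c[i],st[i],np.median(P,0).round(4),np.percentile(P,[2,98],axis=0).round(4), plane(*c[i],.045,K,T))
cv2.imwrite("pics/w1.png",np.hstack([cv2.resize(a,(400,300)),cv2.resize(b,(400,300))]))
```

```text
[ 0.63092296 -0.27848884  0.102489  ] [ 2.95162498e-04  4.21052008e-01  9.07036445e-01 -8.33145583e-05] [-0.05871275  0.63425702 -0.51288516]
[253.73932306 209.47324395]
[253.6435262  238.39483753]
[254.9338843  193.83696469] [ 240  169   32   51 1331] [ 0.6239 -0.2686  0.0446] [[ 0.6047 -0.2891  0.0386]
 [ 0.6421 -0.2481  0.0515]] [ 0.62380763 -0.2685057   0.045     ]
```

View pics/w1.png

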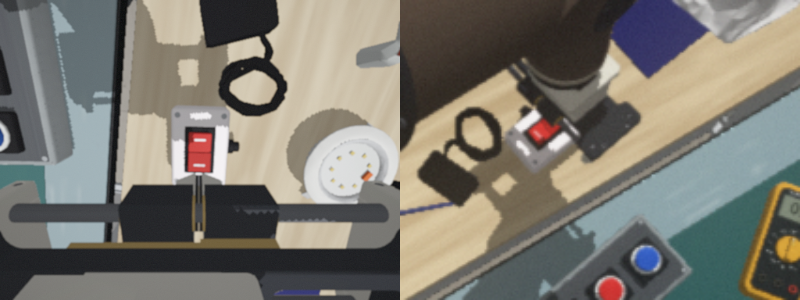

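The wrist view shows the rocker at (255,194), with its raised half just under the fingertips. Pressing now.

{"method": "drive_tool", "body": {
  "plan": [
    [0,2,-2,-20,0,0,0],
    [0,2,-2,-40,0,0,0],
    [0,2,-2,-48,0,0,0],
    [0,2,-2,-51,0,0,0],
    [0,2,-2,-53,0,0,0],
    [0,2,-2,-55,0,0,0],
    [0,2,-2,-57,0,0,0],
    [0,2,-2,-58,0,0,0],
    [0,2,-2,-59,0,0,0],
    [0,2,-2,-59,0,0,0]
  ]
}}

```text
clock: 4.2
tool_pos: [0.6331, -0.2807, 0.0443]
orientation: [0.001, 0.421, 0.907, 0.0]
contact_force: [-2.4, 1.9, 11.9]
width: 0.0003
gripper_force: 5.7
```

{"method": "drive_tool", "body": {
  "plan": [
    [0,0,0,-1,0,0,0],
    [0,0,0,-2,0,0,0],
    [0,0,0,-2,0,0,0],
    [0,0,0,-2,0,0,0],
    [0,0,0,15,0,0,0],
    [0,0,0,45,0,0,0],
    [0,-20,-10,75,0,0,0],
    [0,-55,-30,85,0,0,0],
    [0,-95,-55,90,0,0,0],
    [0,-130,-80,90,0,0,0]
  ]
}}

```text
clock: 5.2
tool_pos: [0.5015, -0.3612, 0.1342]
orientation: [0.001, 0.421, 0.907, -0.0]
contact_force: [-0.1, -0.7, -0.6]
width: 0.0009
gripper_force: 0.0
```

Run:
```python
from h import *
s=get_state(); print(s["tool_pos"],s["contact_force"])
o=[]
for n,(u,v) in(("scene",(286,193)),("top",(267,170))):
    p,d,K,T=shot(n); o.append(cv2.resize(p[v-25:v+25,u-25:u+25,::-1],(400,400),interpolation=cv2.INTER_NEAREST))
    hsv=cv2.cvtColor(p,cv2.COLOR_RGB2HSV); H=hsv[...,0].astype(int)
    m=(np.minimum(H,180-H)<14)&(hsv[...,1]>130)&(hsv[...,2]>80); w=np.zeros_like(m); w[v-14:v+14,u-14:u+14]=1
    y,x=np.nonzero(m&w); 
    if len(x)<10: print(n,"hidden"); continue
    P=np.array([world(a,b,d[b,a],K,T) for a,b in zip(x,y)]); A=np.c_[(P[:,:2]-[.624,-.269])@[.67,-.74],np.ones(len(P))]
    print(n,len(x),np.linalg.lstsq(A,P[:,2],rcond=None)[0],P.mean(0))
cv2.imwrite("pics/rk2.png",np.hstack(o))
```

```text
[ 0.50154413 -0.36124561  0.13424423] [-0.11204365 -0.65067034 -0.57620604]
scene 32 [-2.46562241  0.08593298] [ 0.62376439 -0.29059672  0.04691768]
top hidden
```

View pics/rk2.png

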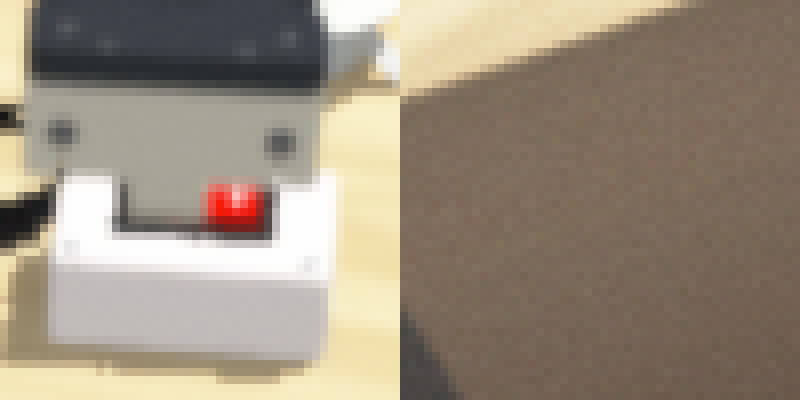

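The arm covers part of the rocker: the right half is visible at (240,205) in the left crop, and the top view is blocked. I'll move to hover over blue and look again before pressing.

{"method": "drive_tool", "body": {
  "plan": [
    [0,-30,-15,0,0,0,0],
    [0,-54,-28,0,0,0,0],
    [0,-54,-28,-15,0,0,0],
    [0,-54,-28,-30,0,0,0],
    [0,-54,-28,-40,0,0,0],
    [0,-54,-28,-45,0,0,0],
    [0,-54,-28,-45,0,0,0],
    [0,-54,-28,-45,0,0,0],
    [0,-54,-28,-45,0,0,0],
    [0,-54,-28,-45,0,0,0]
  ]
}}

```text
clock: 6.3
tool_pos: [0.449, -0.3884, 0.0882]
orientation: [0.0, 0.421, 0.907, -0.0]
contact_force: [-0.5, -0.4, -0.4]
width: 0.0002
gripper_force: 0.0
```

Run:
```python
from h import *
s=get_state(); print(s["tool_pos"],s["contact_force"])
o=[]
for n in ("scene","wrist"):
    p,d,K,T=shot(n); hsv=cv2.cvtColor(p,cv2.COLOR_RGB2HSV); H=hsv[...,0].astype(int)
    if n=="scene": u,v=286,193; o.append(cv2.resize(p[v-25:v+25,u-25:u+25,::-1],(300,300),interpolation=cv2.INTER_NEAREST))
    else: o.append(cv2.resize(p[:,:,::-1],(400,300)))
    m=(np.minimum(H,180-H)<14)&(hsv[...,1]>130)&(hsv[...,2]>80)
    y,x=np.nonzero(m); P=np.array([world(a,b,d[b,a],K,T) for a,b in zip(x,y)]); P=P[np.hypot(P[:,0]-.624,P[:,1]+.269)<.026]
    t=(P[:,:2]-[.624,-.269])@[.67,-.74]
    for e in range(-20,20,5):
        k=(t>e/1e3)&(t<(e+5)/1e3)
        if k.any(): print(n,e,k.sum(),np.percentile(P[k,2],[50,85]).round(4))
    m=(abs(H-112)<14)&(hsv[...,1]>130)&(hsv[...,2]>80); y,x=np.nonzero(m)
    P=np.array([world(a,b,d[b,a],K,T) for a,b in zip(x,y)]); P=P[np.hypot(P[:,0]-.448,P[:,1]+.39)<.025]
    if len(P): print(n,"blue",len(P),P.min(0).round(4),P.max(0).round(4),np.median(P,0).round(4))
cv2.imwrite("pics/rk3.png",np.hstack(o))
```

```text
[ 0.44898391 -0.38835881  0.088154  ] [-0.47728011 -0.41154714 -0.4174182 ]
scene blue 110 [ 0.4332 -0.4063  0.0573] [ 0.4656 -0.3773  0.068 ] [ 0.4457 -0.3931  0.0643]
wrist -20 82 [0.049  0.0507]
wrist -15 80 [0.0473 0.049 ]
wrist -10 117 [0.0462 0.0471]
wrist -5 62 [0.0448 0.0457]
wrist 0 29 [0.0438 0.0446]
wrist blue 625 [ 0.4336 -0.3979  0.0585] [ 0.4583 -0.3735  0.1097] [ 0.442  -0.3818  0.0649]
```

View pics/rk3.png

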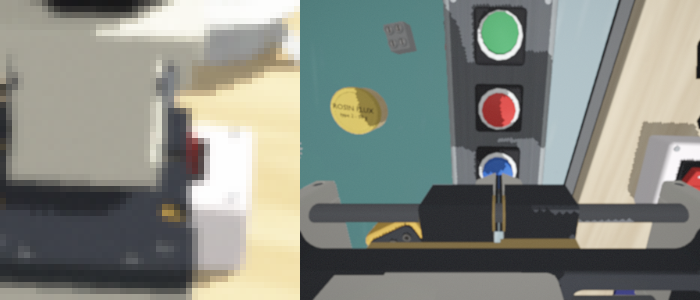

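In the wrist view the rocker's other half now rises to 51 mm, so it is fully on. Blue is under the fingertips at about (497,175). Pressing blue.

{"method": "drive_tool", "body": {
  "plan": [
    [0,0,0,-12,0,0,0],
    [0,0,0,-20,0,0,0],
    [0,0,0,-23,0,0,0],
    [0,0,0,-25,0,0,0],
    [0,0,0,-27,0,0,0],
    [0,0,0,-28,0,0,0],
    [0,0,0,-29,0,0,0],
    [0,0,0,-30,0,0,0],
    [0,0,0,-30,0,0,0],
    [0,0,0,-30,0,0,0]
  ]
}}

```text
clock: 7.4
tool_pos: [0.4486, -0.388, 0.0587]
orientation: [0.0, 0.421, 0.907, 0.0]
contact_force: [-2.8, 5.6, 14.4]
width: 0.0001
gripper_force: 7.1
```

{"method": "drive_tool", "body": {
  "plan": [
    [0,0,0,-1.5,0,0,0],
    [0,0,0,-1.5,0,0,0],
    [0,0,0,20,0,0,0],
    [0,0,0,45,0,0,0],
    [0,-25,30,45,0,0,0],
    [0,-50,60,45,0,0,0],
    [0,-77,91,45,0,0,0],
    [0,-77,91,35,0,0,0],
    [0,-77,91,30,0,0,0],
    [0,-77,91,30,0,0,0]
  ]
}}

```text
clock: 8.4
tool_pos: [0.3723, -0.298, 0.0875]
orientation: [0.0, 0.421, 0.907, -0.0]
contact_force: [-0.0, -0.0, 0.6]
width: 0.0005
gripper_force: 0.0
```

Run:
```python
from h import *
s=get_state(); print(s["tool_pos"],s["contact_force"])
for n in ("scene","wrist","top"):
    p,d,K,T=shot(n); hsv=cv2.cvtColor(p,cv2.COLOR_RGB2HSV); H=hsv[...,0].astype(int)
    for k,h,c in(("blue",112,(.448,-.39)),("red",0,(.41,-.343)),("green",68,(.372,-.2965))):
        m=(np.minimum(abs(H-h),180-abs(H-h))<14)&(hsv[...,1]>130)&(hsv[...,2]>80); y,x=np.nonzero(m)
        P=np.array([world(a,b,d[b,a],K,T) for a,b in zip(x,y)]).reshape(-1,3); P=P[np.hypot(P[:,0]-c[0],P[:,1]-c[1])<.02]
        if len(P)>8: print(n,k,len(P),np.percentile(P[:,2],[5,50,95]).round(4),np.median(P,0).round(4))
    if n=="wrist": cv2.imwrite("pics/w4.png",p[:,:,::-1])
```

```text
[ 0.37226433 -0.29795609  0.08750261] [-0.0005978  -0.04941497  0.59736325]
scene blue 78 [0.0562 0.0578 0.0603] [ 0.4485 -0.3922  0.0578]
scene red 112 [0.0599 0.0643 0.0665] [ 0.4081 -0.3466  0.0643]
scene green 104 [0.0603 0.0647 0.0667] [ 0.3708 -0.3013  0.0647]
wrist red 83 [0.064  0.0651 0.066 ] [ 0.4157 -0.3492  0.0651]
wrist green 218 [0.0621 0.0648 0.0662] [ 0.3634 -0.2934  0.0648]
```

View pics/w4.png

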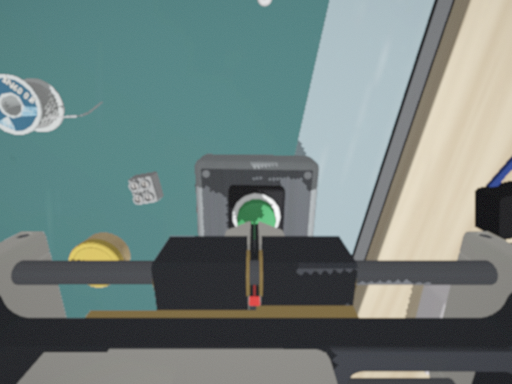

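Blue now stands 7 mm lower and stays in, and red is still out. Green is centred under the fingers at (256,215). Pressing it and holding.

{"method": "drive_tool", "body": {
  "plan": [
    [0,0,0,-12,0,0,0],
    [0,0,0,-20,0,0,0],
    [0,0,0,-23,0,0,0],
    [0,0,0,-25,0,0,0],
    [0,0,0,-27,0,0,0],
    [0,0,0,-28,0,0,0],
    [0,0,0,-29,0,0,0],
    [0,0,0,-30,0,0,0],
    [0,0,0,-31,0,0,0],
    [0,0,0,-31,0,0,0]
  ]
}}

```text
clock: 9.55
tool_pos: [0.3717, -0.2974, 0.0582]
orientation: [0.001, 0.421, 0.907, 0.001]
contact_force: [-5.9, 6.2, 33.1]
width: 0.0004
gripper_force: 16.2
```

{"method": "drive_tool", "body": {
  "plan": [
    [0,0,0,0.3,0,0,0],
    [0,0,0,0.5,0,0,0],
    [0,0,0,0.5,0,0,0],
    [0,0,0,0.5,0,0,0],
    [0,0,0,0.5,0,0,0],
    [0,0,0,0.5,0,0,0],
    [0,0,0,0.5,0,0,0],
    [0,0,0,0.5,0,0,0],
    [0,0,0,0.5,0,0,0],
    [0,0,0,0.5,0,0,0]
  ]
}}

```text
clock: 10.55
tool_pos: [0.3717, -0.2973, 0.0584]
orientation: [0.0, 0.421, 0.907, 0.001]
contact_force: [-4.6, 3.5, 25.1]
width: 0.001
gripper_force: 12.4
```

Run:
```python
from h import *
p,d,K,T=shot("scene"); hsv=cv2.cvtColor(p,cv2.COLOR_RGB2HSV); H=hsv[...,0].astype(int)
for k,h,c in(("blue",112,(.448,-.39)),("red",0,(.41,-.343)),("green",68,(.372,-.2965))):
    m=(np.minimum(abs(H-h),180-abs(H-h))<14)&(hsv[...,1]>130)&(hsv[...,2]>80); y,x=np.nonzero(m)
    P=np.array([world(a,b,d[b,a],K,T) for a,b in zip(x,y)]).reshape(-1,3); P=P[np.hypot(P[:,0]-c[0],P[:,1]-c[1])<.02]
    if len(P)>8: print(k,len(P),np.percentile(P[:,2],[5,50,95]).round(4))
s=get_state(); print(s["tool_pos"],s["contact_force"])
```

```text
blue 79 [0.0559 0.0579 0.0599]
red 114 [0.0594 0.0647 0.067 ]
green 13 [0.0547 0.0574 0.0592]
[ 0.37173421 -0.29734803  0.05834825] [-5.19548854  4.36061007 24.84949865]
```

Green is down against its stop and held with about 25 N, blue is in and red is still out. Handing in.

```bash
python3 -c "
from station import *
print(sign_off())"
```

```text
the job is handed in; nothing more can be done
None
```

The job is handed in at about 10.6 s: the rocker is on, blue is latched in, green is fully down and still held, and the red button was not pressed.

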